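# Snug down the seat nut at the bottom of a pressure regulator's bore

## Robot

A 6-joint arm with a two-finger parallel gripper is mounted at the origin on the work surface. World frame = base frame: x ahead of the robot, y to its left, z up, the work surface at z = 0. Lengths are in m, angles in rad, forces in N, time in s.
With the tool pointing down it reaches from about 0.275 to 0.825 m from the base axis. Payload 5.2 kg.
Tool frame: the origin (TCP) lies at the very end of the fingers, on their centre line; the grasp point (between the pads) lies bot.grip_depth behind it (bot.grip_depth is the distance from the TCP to the grasp point, in m); z points along the fingers, y is the direction in which the jaws open and shut (so a half turn about z gives the same grasp; the last joint's range is limited). The gripper opens to 93 mm and grips with 3 to 60 N. Pads are 15 mm wide; open, the fingers measure 128 mm over their backs; the gripper's body (75 mm by 188 mm) begins 65 mm behind the grasp point.
Start: joints at [-1.519, 0.259, 1.535, -0, 1.348, -0.203], TCP at [0.139, -0.532, 0.219] pointing down, gripper open.
Joint ranges: [-3.14, 3.14], [-0.91, 2.08], [0.19, 2.58], [-1.22, 4.36], [0.22, 2.71], [-3.12, 3.12]. Speed limits (rad/s): [2.57, 2.57, 3.14, 3.14, 3.14, 3.14].

## Interface

Orientations are given as [roll, pitch, yaw] about the fixed x, y, z axes, in that order (R = Rz(yaw) Ry(pitch) Rx(roll)).
In Python, from cell import bot gives the robot as it stands.
- The arm moves only by the tool arm_command, never from a script. Its argument "deltas" is a list of rows, each a list of 3 entries, a list of its own where there are three numbers: the finger opening in mm, from 0 to 93, then the shift along the tool's x, y, z in units of 25 mm (1.0 is 25 mm), then the turn, a rotation vector about the tool's x, y, z in units of 8 degrees (1.0 is 8 degrees). In form: [[fingers, [x, y, z], [rx, ry, rz]], ...]. A call has exactly 8 rows; each row is the pose to reach, as a shift and turn from the pose measured when the call began, along the tool's axes at that moment; what a row does not reach only later rows make up. A row lasts 1/10 s, in which the tool goes at most 50 mm and 8.59 degrees, less where a joint would pass 70% of its speed; a pose out of reach is approached as far as the arm can. A call with a gripper value outside its range is refused whole. The fingers move at their own pace and stop on an object; the grip force is fixed at half the most. Time passes only in rows, so rows that repeat a pose let the fingers close, or fill a call up. It gives the time, the measured TCP pose, the force and the opening at its end, in the units of the state.
- bot.observe(): the state, without advancing time (a new reading comes with each control period).
- bot.read_camera(name): name is "scene" or "top" or "wrist"; returns the picture (480x640x3 uint8, red, green, blue); there is no depth.
- bot.camera_info(name): a dict with "intrinsics" (3x3 intrinsics, pixels), "T" (4x4, takes a point from camera to world coordinates). Camera axes: x right, y up, looking along -z (the intrinsics and any distortion apply to the point x, -y, -z); pixel columns grow to the right and rows downward; lengths in m; the calibration is good to about 2 mm. A picture is of the moment at which its call begins: read the wrist's pose just before it. camera_info takes no time and is no camera call; for the wrist camera it gives the pose at the moment of the call.
- bot.hand_in(): hands the job in, once; it reports no verdict.
The state is a dict: "time_s": time; "joint_positions": joint angles; "dq": joint speeds; "effort": joint torques, N m; "tcp_pos": TCP position; "eef_rot": TCP orientation; "contact_force": force on the tool from outside, world axes, zero at the start; "wrist_torque": the same for the moment, N m; "width": finger opening in m.
Only numpy, scipy, OpenCV 4.12 (cv2) and the standard library are available. Lean on these libraries where they do the work, as an engineer would, in place of code of your own. Each camera call takes 0.05 s, during which the arm holds its last target. There are 200 camera calls.

## Task

Take the long socket driver with the black T-handle out of its grey stand, lower it down the bore of the aluminium regulator and work its socket fully home over the square brass nut at the bottom, then turn the nut clockwise (seen from above) until it comes up against its stop and is snug at about 0.4 N m (at least 0.25, never over 0.7 N m). Press only lightly on the sprung nut (never over 18 N). Then draw the driver out, stand it upright in its grey stand again, let go of it, and leave everything else on the bench where it is.

Things in the scene. Friction and masses are not known exactly. Their poses are not given: they have to be found in the camera images.
- driver: long socket driver standing upright: black bar T-handle on top, 16 mm steel shaft, 26 mm blue collar, steel socket at the foot. Origin at the centre of the underside, z up along the shaft, x along the handle bar. 181 mm tall; mass about 0.45 kg (varies). Handle bar 84 (x) x 18 (y) x 36 mm tall, from z = 145 to 181 mm: grip it across its 18 mm width
- socket_end (a point): centre of the driver's underside (same as its origin). The socket is 43.5 mm in diameter and 42 mm tall; in its underside is a square cavity, 25.5 mm across flats, 14 mm deep, open downward, its walls along the driver's x and y
- handle (a point): centre of the black handle bar, 163 mm above the driver's origin; x along the bar, z up
- housing: fixed regulator: round aluminium body, diameter 88, 135 mm tall, on a blue base plate (150 x 130 x 12 mm); brass ports and a small gauge on its sides below 90 mm. Origin at the centre of its underside, on the bore's axis. Vertical bore, open at the top: conical lead-in from 64 mm diameter at the rim to 46.4 mm at 12 mm below it, then straight at 46.4 mm, with the nut at the bottom
- nut_top (a point): centre of the brass nut's top when unpressed, 42 mm above the housing's underside (fixed mark, does not turn). Square nut, 24 mm across flats, 16 mm tall, small chamfer. The square stands at ANY unreported angle: find it by feel, turning the socket under light pressure. Socket end is level with this point when resting on the nut, 14 mm below it when fully home; play about 4 degrees each way
- bore_mouth (a point): centre of the bore's mouth, on the axis, 135 mm above the housing's underside; z up
- nut (a joint): turn of the nut in rad, growing clockwise seen from above; it starts at 0.4 to 0.9 and stops hard at 1.6. It resists with about 0.15 N m of friction and stays where left. It does not tell at which angle the square's flats stand
- press (a joint): how far the sprung nut is pressed down, in m: 0 free, about 2 N per mm after a 2 N preload (the driver's own weight counts too); over 0.008 (18 N) the seat is damaged
- twist (a joint): elastic wind-up of the nut's seat under torque, in rad, positive clockwise seen from above: 3 N m per rad, 0 when no torque acts. 0.083 = 0.25 N m (snug), over 0.233 = 0.7 N m is overtightened
- stand: the driver's own fixed stand: grey round foot (diameter 100 mm) with a round cup, rim 42 mm above the bench; the cup's mouth is 65 mm wide, tapering to 52 mm 10 mm below the rim; cup floor 12 mm above the bench. Origin at the centre of its underside
- stand_in (a point): centre of the grey stand's cup floor, 12 mm above the bench: the driver's origin stands here when put away
- stand2: the red stand of the same shape, holding the red driver; the grey and the red stand may have swapped sides of the regulator. Fixed
- red_driver: the other T-handled driver, red handle, 150 mm tall, plain round 36 mm steel end (wrong tool), standing in the red stand; origin at the centre of its underside. Leave alone
- mouse: black computer mouse, 110 x 60 x 24 mm; origin at the centre of its underside. Leave alone
- flow_cell: steel cylinder, diameter 60, 55 mm tall, small brass port on top; origin at the centre of its underside. Leave alone
- coupling: small brass coupling, diameter 28, 42 mm tall; origin at the centre of its underside. Leave alone
- screwdriver: screwdriver lying on the bench, origin at the middle of its underside. Leave alone
- tape_reel: small white tape reel, diameter 56, 18 mm tall; origin at the centre of its underside. Leave alone

How it is judged:
On the way, in this order (a step that is already met when the one before it is completed fails the run):
1. the driver's socket is fully home over the nut at the bottom of the bore (cavity roof within 5 mm of the nut's top) (z of driver in the frame of housing below 0.033 m and horizontal distance between driver and housing below 0.006 m and angle between driver's own z axis and vertical below 0.1 rad), for 0.1 s.
2. with the socket on it, the nut has been turned clockwise to its stop (1.6 rad, within 0.05) and is snug: at least 0.25 N m (wind-up over 0.083 rad) (value of joint nut above 1.55 rad and value of joint twist above 0.083 rad and z of driver in the frame of housing below 0.038 m and horizontal distance between driver and housing below 0.006 m), for 0.1 s.
At the end, for the whole second after the job is handed in: The nut is at its stop (over 1.53 rad of 1.6) after having been snugged, and the driver stands released, at rest and upright (within 0.1 rad) in the grey stand's cup, its foot within 12 mm of the cup's centre and 6 mm of its floor (value of joint nut above 1.53 rad and horizontal distance between driver and stand_in below 0.012 m and z of driver in the frame of stand_in below 0.006 m and angle between driver's own z axis and vertical below 0.1 rad and linear speed of driver below 0.02 m/s); the robot touches nothing.
It fails at once if the sprung nut is pressed down by more than 8 mm (18 N) (value of joint press above 0.008 m).
It fails at once if the nut is overtightened: more than 0.7 N m (seat wind-up over 0.233 rad) (value of joint twist above 0.233 rad).
It fails at once if one of the other things on the bench (red driver, mouse, steel cylinder, coupling, screwdriver, tape reel) is moved by more than 30 mm (distance of any of red_driver, mouse, flow_cell, coupling, screwdriver, tape_reel from where it was at the start of the episode above 0.03 m).
It also fails if it takes over 67 s, if anything falls off the work surface, if the arm or the gripper's body presses on something with over 40 N, if the wrist force passes 120 N, or if a joint passes its speed limit or range.

## Working session

There is one attempt and no reset: what is moved stays moved. The work goes in short steps, Python scripts to look and compute and a tool call to move; the robot and the scene stay as the last step left them, time stands still between calls to the robot, and variables do not carry over. Pictures are saved under pics/ and viewed, about 8 in all and at most 12, crops included, and the job is handed in when it is done.

Besides the shell and the picture viewer there is one more tool, called after "Emit:" as name([rows], argument=value, ...), one row to a line, values as JSON. arm_command: Moves the arm, as the interface text tells. Its arguments: {"type":"object","properties":{"deltas":{"type":"array","items":{"type":"array"}}},"required":["deltas"]}

```bash
mkdir -p pics
cat > h.py <<'E'
import numpy as np, cv2
from cell import bot
from scipy.spatial.transform import Rotation as R
def save(c,n):
    im=bot.read_camera(c); cv2.imwrite(f'pics/{n}.png',im[:,:,::-1]); return im
def ray(c,u,v):
    i=bot.camera_info(c);K=np.array(i['intrinsics']);T=np.array(i['T'])
    d=np.linalg.inv(K)@[u,v,1]; d=T[:3,:3]@[d[0],-d[1],-d[2]]; return T[:3,3],d
def onz(c,u,v,z):
    o,d=ray(c,u,v); return o+d*(z-o[2])/d[2]
def proj(c,p):
    i=bot.camera_info(c);K=np.array(i['intrinsics']);T=np.linalg.inv(np.array(i['T']))
    q=T[:3,:3]@np.array(p)+T[:3,3]; q=K@[q[0],-q[1],-q[2]]; return q[:2]/q[2]
E
python3 - <<'E'
from h import *
print(bot.observe(),bot.grip_depth)
a=save('top','top0');b=save('scene','sc0')
for c in('top','scene'): print(bot.camera_info(c))
E
```

```text
{'time_s': 0.0, 'joint_positions': array([-1.51877607e+00,  2.59373591e-01,  1.53607791e+00,  9.90005093e-06,
        1.34801651e+00, -2.02778553e-01]), 'dq': array([-6.39230163e-04, -7.49751853e-04,  2.04747779e-04,  5.28055787e-04,
       -1.18046583e-03,  4.67702244e-05]), 'effort': array([ 1.73049379e-03, -4.37301135e+01, -2.84001410e+01,  7.21022417e-02,
        4.12707939e-02, -1.45207127e-04]), 'tcp_pos': array([ 0.1386362 , -0.53166969,  0.21780334]), 'eef_rot': array([-3.13975767e+00, -3.87134135e-04,  2.54796256e-01]), 'contact_force': array([-0.1133041 , -0.12152154,  0.27880429]), 'wrist_torque': array([-0.05883819,  0.02878465, -0.01424018]), 'width': 0.09320759382087392} 0.0188
{'intrinsics': array([[476.36026893,   0.        , 318.7071037 ],
       [  0.        , 476.36026893, 239.49205505],
       [  0.        ,   0.        ,   1.        ]]), 'T': array([[ 0.01411368,  0.99419401, -0.10667276,  0.49527512],
       [-0.99982043,  0.01538123,  0.01106925, -0.02686413],
       [ 0.01264574,  0.10649738,  0.99423257,  1.01515099],
       [ 0.        ,  0.        ,  0.        ,  1.        ]])}
{'intrinsics': array([[603.95363572,   0.        , 328.80247374],
       [  0.        , 603.95363572, 247.05820514],
       [  0.        ,   0.        ,   1.        ]]), 'T': array([[-0.43696698, -0.60672333,  0.66403815,  1.31089758],
       [ 0.89938505, -0.28412918,  0.33223056,  0.34989892],
       [-0.01289942,  0.74239977,  0.66983296,  0.86939   ],
       [ 0.        ,  0.        ,  0.        ,  1.        ]])}
```

View pics/top0.png

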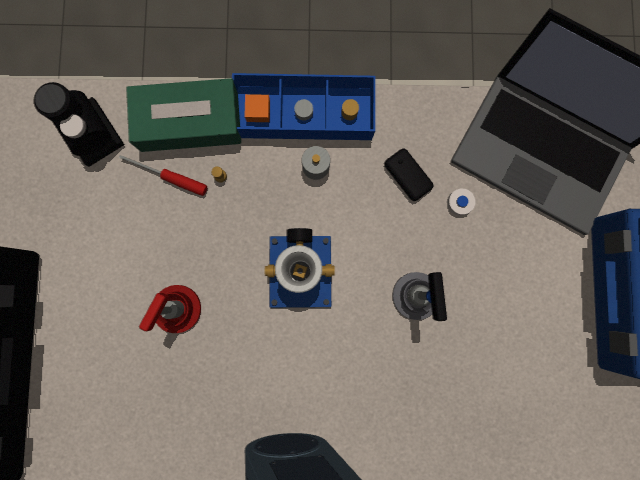

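View pics/sc0.png

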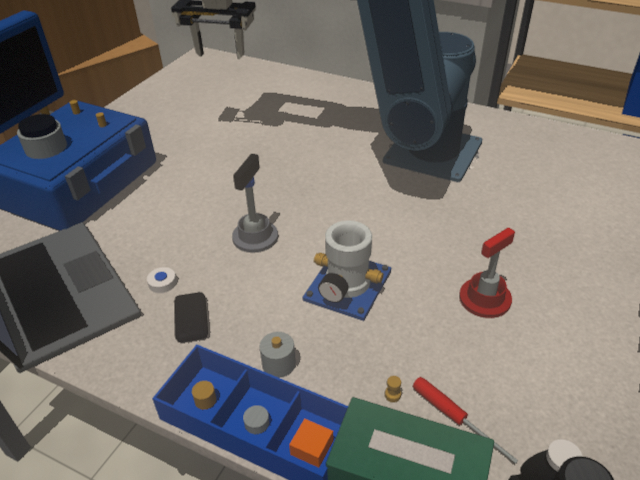

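The top view shows the driver at about (437,297) with its grey foot at (415,296). The bore mouth is at (298,270) with a brass nut visible inside, and the red stand is on the left. Next I'll measure these.

Run:
```python
from h import *
a=cv2.imread('pics/top0.png'); hsv=cv2.cvtColor(a,cv2.COLOR_BGR2HSV); g=a.max(2)
m=np.zeros(g.shape,np.uint8); m[255:335,420:460]=(g[255:335,420:460]<45)*255
cs,_=cv2.findContours(m,0,2); c=max(cs,key=cv2.contourArea); r=cv2.minAreaRect(c); bx=cv2.boxPoints(r)
print('handle',r)
M=cv2.moments(c);u,v=M['m10']/M['m00'],M['m01']/M['m00']
for z in(.193,.175):print(onz('top',u,v,z))
P=[onz('top',*p,.19) for p in bx]; print(np.round(P,4))
# scene handle
b=cv2.imread('pics/sc0.png'); m=np.zeros(g.shape,np.uint8); m[145:195,225:270]=(b[145:195,225:270].max(2)<60)*255
cs,_=cv2.findContours(m,0,2); c=max(cs,key=cv2.contourArea);M=cv2.moments(c);u2,v2=M['m10']/M['m00'],M['m01']/M['m00'];print('sc',u2,v2,cv2.contourArea(c),cv2.boundingRect(c))
o1,d1=ray('top',u,v);o2,d2=ray('scene',u2,v2)
A=np.stack([d1,-d2],1);s=np.linalg.lstsq(A,o2-o1,rcond=None)[0];print('tri',o1+s[0]*d1,o2+s[1]*d2)
crop=np.hstack([cv2.resize(a[225:315,255:345],None,fx=4,fy=4,interpolation=2),cv2.resize(a[250:340,375:465],None,fx=4,fy=4,interpolation=2)])
cv2.imwrite('pics/c1.png',crop)
```

```text
handle ((432.7298889160156, 296.9927062988281), (48.294960021972656, 22.313495635986328), 83.41805267333984)
[ 0.48909416 -0.23977265  0.193     ]
[ 0.48895883 -0.24443402  0.175     ]
[[ 0.5258 -0.2105  0.19  ]
 [ 0.5308 -0.2491  0.19  ]
 [ 0.4487 -0.2576  0.19  ]
 [ 0.4439 -0.2194  0.19  ]]
sc 247.39376498800956 172.33525179856116 347.5 (234, 154, 25, 36)
tri [ 0.48893997 -0.2450837   0.17249124] [ 0.48726417 -0.24174644  0.1716396 ]
```

View pics/c1.png

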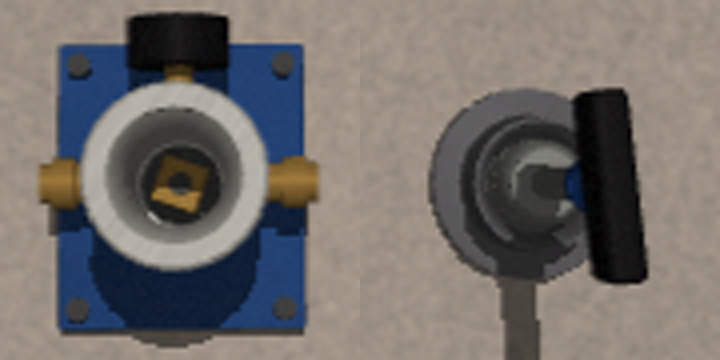

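```bash
cat >> h.py <<'E'
def go(p,yaw,roundn=2):
    s=bot.observe(); r=R.from_euler('xyz',s['eef_rot']); t=R.from_euler('xyz',[np.pi,0,yaw])
    d=r.inv().apply(np.array(p)-s['tcp_pos'])/.025; w=(r.inv()*t).as_rotvec()/np.radians(8)
    print('shift',np.round(d,3),'rot',np.round(w,3),'tcp',np.round(s['tcp_pos'],4),'rpy',np.round(s['eef_rot'],3),'q6',round(s['joint_positions'][5],2))
def st():
    s=bot.observe(); print(round(s['time_s'],2),'tcp',np.round(s['tcp_pos'],4),'rpy',np.round(s['eef_rot'],3),'F',np.round(s['contact_force'],2),'M',np.round(s['wrist_torque'],3),'w',round(s['width'],4),'q6',round(s['joint_positions'][5],2))
E
python3 - <<'E'
from h import *
for z in(0,.01):print('stand',onz('top',416.8,296.5,z))
a=cv2.imread('pics/top0.png').astype(int)
# housing rim: bright
m=(a.min(2)>150).astype(np.uint8)*255; m[:240]=0;m[300:]=0;m[:,:265]=0;m[:,335:]=0
cs,_=cv2.findContours(m,0,2);c=max(cs,key=cv2.contourArea);e=cv2.fitEllipse(cv2.convexHull(c));print('rim',e,cv2.minEnclosingCircle(c)); print(onz('top',*e[0],.135), onz('top',298.75,269,.135))
# base plate
hsv=cv2.cvtColor(a.astype(np.uint8),cv2.COLOR_BGR2HSV)
m=((hsv[...,0]>95)&(hsv[...,0]<130)&(hsv[...,1]>120)).astype(np.uint8)*255; m[:225]=0;m[315:]=0;m[:,:260]=0;m[:,340:]=0
ys,xs=np.nonzero(m);r=cv2.minAreaRect(np.c_[xs,ys].astype(np.float32));print('plate',r,onz('top',*r[0],.012))
# red foot / nut
m=((hsv[...,0]>8)&(hsv[...,0]<32)&(hsv[...,1]>120)&(hsv[...,2]>60)).astype(np.uint8)*255;m[:258]=0;m[285:]=0;m[:,:287]=0;m[:,312:]=0
ys,xs=np.nonzero(m);r=cv2.minAreaRect(np.c_[xs,ys].astype(np.float32));print('nut',r,onz('top',*r[0],.042))
go([.489,-.2444,.235],.108+np.pi)
E
```

```text
stand [ 0.48577414 -0.24800657  0.        ]
stand [ 0.48586773 -0.24582815  0.01      ]
rim ((298.1164245605469, 268.2540283203125), (44.54536819458008, 45.136436462402344), 40.731876373291016) ((298.0848388671875, 268.38079833984375), 22.750625610351562)
[0.53574361 0.00058039 0.135     ] [ 0.53438561 -0.00061372  0.135     ]
plate ((300.0, 270.5), (73.0, 60.0), 90.0) [5.36739651e-01 3.69712730e-04 1.20000000e-02]
nut ((299.6000061035156, 270.7000427246094), (11.700427055358887, 11.067971229553223), 18.434947967529297) [5.35080291e-01 3.63125373e-04 4.20000000e-02]
shift [16.46  -7.591 -0.666] rot [ 2.0000e-03 -1.7000e-02 -2.1449e+01] tcp [ 0.1386 -0.5317  0.2179] rpy [-3.14  -0.     0.255] q6 -0.2
```

Emit:
arm_command([
  [93,[0,0,-1],[0,0,-1]],
  [93,[5,-3,-1],[0,0,-2]],
  [93,[10,-6,-1],[0,0,-3]],
  [93,[16.5,-7.6,-1],[0,0,-4]],
  [93,[16.5,-7.6,-1],[0,0,-5]],
  [93,[16.5,-7.6,-1],[0,0,-6]],
  [93,[16.5,-7.6,-1],[0,0,-7]],
  [93,[16.5,-7.6,-1],[0,0,-8]],
])

```text
time_s: 0.9
tcp_pos: [0.408, -0.3062, 0.2431]
eef_rot: [-3.141, -0.002, 1.377]
contact_force: [0.6, -0.2, -0.1]
width: 0.0932
```

```bash
python3 -c "
from h import *
go([.4885,-.2445,.235],.108+np.pi)"
```

```text
shift [3.042 2.687 0.326] rot [ 8.0000e-03 -1.3000e-02 -1.3409e+01] tcp [ 0.408  -0.3062  0.2431] rpy [-3.141e+00 -2.000e-03  1.377e+00] q6 -0.67
```

Emit:
arm_command([
  [93,[1.5,1.3,0],[0,0,-1.07]],
  [93,[3.04,2.69,0],[0,0,-2.1]],
  [93,[3.04,2.69,0],[0,0,-3.2]],
  [93,[3.04,2.69,0],[0,0,-4.2]],
  [93,[3.04,2.69,0],[0,0,-5.3]],
  [93,[3.04,2.69,0],[0,0,-6.3]],
  [93,[3.04,2.69,0],[0,0,-7.3]],
  [93,[3.04,2.69,0],[0,0,-8.4]],
])

```text
time_s: 1.7
tcp_pos: [0.4883, -0.2443, 0.2426]
eef_rot: [3.14, -0.002, 2.553]
contact_force: [-0.1, 0.1, 0.1]
width: 0.093
```

```bash
python3 -c "
from h import *
go([.4885,-.2445,.235],.108+np.pi)"
```

```text
shift [-0.012 -0.004  0.305] rot [ 0.016 -0.013 -4.991] tcp [ 0.4883 -0.2443  0.2426] rpy [ 3.140e+00 -2.000e-03  2.553e+00] q6 -1.65
```

Emit:
arm_command([
  [93,[0,0,0],[0,0,-1]],
  [93,[0,0,0],[0,0,-2]],
  [93,[0,0,0],[0,0,-3]],
  [93,[0,0,0],[0,0,-4]],
  [93,[0,0,0],[0,0,-5]],
  [93,[0,0,0],[0,0,-5]],
  [93,[0,0,0],[0,0,-5]],
  [93,[0,0,0],[0,0,-5]],
])

```text
time_s: 2.5
tcp_pos: [0.4883, -0.2443, 0.2425]
eef_rot: [3.139, -0.001, -3.035]
contact_force: [-0.5, 0.0, 0.5]
width: 0.0925
```

Run:
```python
from h import *
save('wrist','w1'); st()
print(bot.camera_info('wrist'))
for p in([.489,-.2444,.193],[.486,-.246,.012],[.486,-.246,.042]):print(proj('wrist',p))
```

```text
2.55 tcp [ 0.4883 -0.2443  0.2425] rpy [ 3.139e+00 -1.000e-03 -3.034e+00] F [ 0.22 -0.24 -0.99] M [ 0.094 -0.158  0.028] w 0.0929 q6 -2.35
{'intrinsics': array([[397.64501893,   0.        , 319.02407183],
       [  0.        , 397.64501893, 237.55049369],
       [  0.        ,   0.        ,   1.        ]]), 'T': array([[-0.10793465, -0.9534626 , -0.28153008,  0.41078893],
       [ 0.99415526, -0.1028528 , -0.03281179, -0.25398716],
       [ 0.00232866, -0.28342614,  0.95899124,  0.40867974],
       [ 0.        ,  0.        ,  0.        ,  1.        ]])}
[320.04295667 262.58567466]
[317.93445687 198.07088317]
[317.92489163 204.08910522]
```

View pics/w1.png

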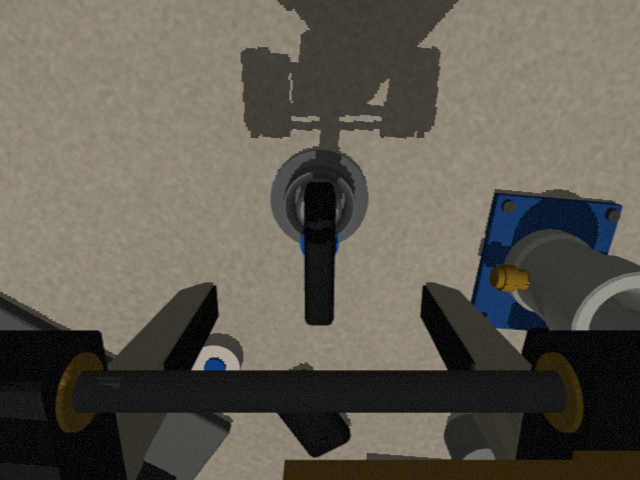

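The wrist view shows the handle centred between the fingers and aligned with them (u≈319, v 182–325). The foot is centred at about (319,198).

Run:
```python
from h import *
p=onz('wrist',319,325,.193);print('far end',p,'centre x',p[0]-.042)
print('foot',onz('wrist',319.5,198,.008))
print(onz('wrist',319,300,.193))
go([p[0]-.042,p[1]-.0045,.162],.108+np.pi)
```

```text
far end [ 0.5289455  -0.24066845  0.193     ] centre x 0.4869454977066588
foot [ 0.48651376 -0.2443386   0.008     ]
[ 0.51250531 -0.24245306  0.193     ]
shift [ 0.053 -0.04   3.22 ] rot [ 0.02  -0.008 -0.006] tcp [ 0.4883 -0.2443  0.2425] rpy [ 3.139e+00 -1.000e-03 -3.034e+00] q6 -2.35
```

Emit:
arm_command([
  [93,[0.05,0,1.5],[0,0,0]],
  [93,[0.05,0,2.8],[0,0,0]],
  [93,[0.05,0,3.2],[0,0,0]],
  [93,[0.05,0,3.2],[0,0,0]],
  [0,[0.05,0,3.2],[0,0,0]],
  [0,[0.05,0,3.2],[0,0,0]],
  [0,[0.05,0,3.2],[0,0,0]],
  [0,[0.05,0,3.2],[0,0,0]],
])

```text
time_s: 3.35
tcp_pos: [0.4874, -0.2445, 0.1635]
eef_rot: [3.14, 0.0, -3.035]
contact_force: [-0.4, -0.6, 0.4]
width: 0.0652
```

```bash
python3 -c "
from h import *
st()"
```

```text
3.35 tcp [ 0.4874 -0.2445  0.1635] rpy [ 3.14   0.    -3.035] F [-0.39 -0.58  0.37] M [ 0.07  -0.17   0.004] w 0.0652 q6 -2.35
```

Emit:
arm_command([
  [0,[0,0,0],[0,0,0]],
  [0,[0,0,0],[0,0,0]],
  [0,[0,0,0],[0,0,0]],
  [0,[0,0,0],[0,0,0]],
  [0,[0,0,0],[0,0,0]],
  [0,[0,0,0],[0,0,0]],
  [0,[0,0,0],[0,0,0]],
  [0,[0,0,0],[0,0,0]],
])

```text
time_s: 4.15
tcp_pos: [0.4873, -0.2444, 0.1634]
eef_rot: [3.14, 0.0, -3.035]
contact_force: [-0.5, -1.4, -0.2]
width: 0.0177
```

```bash
python3 -c "
from h import *
st()"
```

```text
4.15 tcp [ 0.4873 -0.2444  0.1634] rpy [ 3.14   0.    -3.035] F [-0.51 -1.42 -0.15] M [ 0.059 -0.111  0.023] w 0.0177 q6 -2.35
```

Emit:
arm_command([
  [0,[0,0,-1],[0,0,0]],
  [0,[0,0,-2.5],[0,0,0]],
  [0,[0,0,-4],[0,0,0]],
  [0,[0,0,-5.5],[0,0,0]],
  [0,[0,0,-6.3],[0,0,0]],
  [0,[0,0,-6.3],[0,0,0]],
  [0,[0,0,-6.3],[0,0,0]],
  [0,[0,0,-6.3],[0,0,0]],
])

```text
time_s: 4.95
tcp_pos: [0.4865, -0.2441, 0.3184]
eef_rot: [3.137, -0.003, -3.035]
contact_force: [-0.2, -0.9, -3.8]
width: 0.0178
```

```bash
python3 -c "
from h import *
st();go([.5355,.0003,.322],np.pi-.28)"
```

```text
4.95 tcp [ 0.4865 -0.2441  0.3184] rpy [ 3.137e+00 -3.000e-03 -3.035e+00] F [-0.25 -0.86 -3.75] M [ 0.05  -0.157 -0.032] w 0.0178 q6 -2.35
shift [-2.993  9.51  -0.106] rot [ 0.03  -0.029  2.772] tcp [ 0.4865 -0.2441  0.3184] rpy [ 3.137e+00 -3.000e-03 -3.035e+00] q6 -2.35
```

Emit:
arm_command([
  [0,[-0.5,1.5,-0.1],[0,0,0.5]],
  [0,[-1.1,3.5,-0.1],[0,0,1]],
  [0,[-1.75,5.5,-0.1],[0,0,1.5]],
  [0,[-2.35,7.5,-0.1],[0,0,2]],
  [0,[-2.8,9,-0.1],[0,0,2.77]],
  [0,[-2.99,9.51,-0.1],[0,0,2.77]],
  [0,[-2.99,9.51,-0.1],[0,0,2.77]],
  [0,[-2.99,9.51,-0.1],[0,0,2.77]],
])

```text
time_s: 5.75
tcp_pos: [0.5349, -0.0001, 0.3205]
eef_rot: [3.139, -0.007, 2.863]
contact_force: [-1.1, -0.5, -3.7]
width: 0.0179
```

Run:
```python
from h import *
st();go([.5355,.0003,.322],np.pi-.28)
w=save('wrist','w2');s=save('scene','s2')
cv2.imwrite('pics/s2c.png',cv2.resize(s[60:340,240:460,::-1],None,fx=2,fy=2))
o=bot.observe()['tcp_pos']
for c in('wrist','scene'):
  print(c,[np.round(proj(c,p),1) for p in([o[0],o[1],o[2]-.1514],[o[0],o[1],o[2]-.1094],[.5355,.0003,.135])])
```

```text
5.75 tcp [ 5.349e-01 -1.000e-04  3.205e-01] rpy [ 3.139 -0.007  2.863] F [-1.07 -0.48 -3.69] M [ 0.06  -0.135 -0.003] w 0.0179 q6 -1.5
shift [-0.016  0.023 -0.06 ] rot [ 0.015 -0.051  0.012] tcp [ 5.349e-01 -1.000e-04  3.205e-01] rpy [ 3.139 -0.007  2.863] q6 -1.5
wrist [array([319.2, 219.6]), array([319.3, 233.4]), array([320.7, 210.6])]
scene [array([346.6, 219.1]), array([346.7, 200.8]), array([347. , 233.8])]
```

View pics/w2.png

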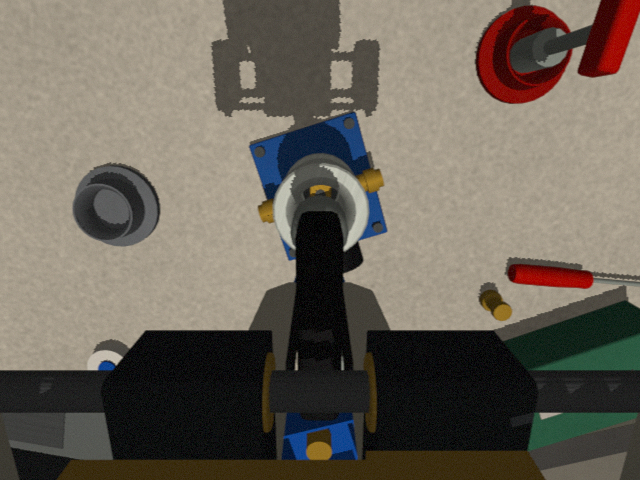

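View pics/s2c.png

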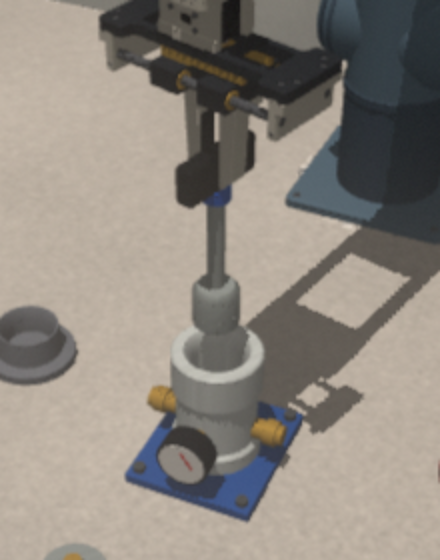

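The wrist and scene views show the driver hanging vertical and centred over the bore to within about 1 mm (socket at (348,~210), rim centre at (349,~236) in the scene image). Lowering into the cone now.

Emit:
arm_command([
  [0,[0,0,0.4],[0,-0.05,0]],
  [0,[0,0,0.8],[0,-0.05,0]],
  [0,[0,0,1.1],[0,-0.05,0]],
  [0,[0,0,1.3],[0,-0.05,0]],
  [0,[0,0,1.5],[0,-0.05,0]],
  [0,[0,0,1.6],[0,-0.05,0]],
  [0,[0,0,1.7],[0,-0.05,0]],
  [0,[0,0,1.8],[0,-0.05,0]],
])

```text
time_s: 6.65
tcp_pos: [0.5351, -0.0008, 0.2762]
eef_rot: [3.139, 0.001, 2.861]
contact_force: [0.3, -1.1, -4.4]
width: 0.0177
```

Run:
```python
from h import *
st();go([.5355,.0003,.262],np.pi-.28)
```

```text
6.65 tcp [ 0.5351 -0.0008  0.2762] rpy [3.139e+00 1.000e-03 2.861e+00] F [ 0.26 -1.09 -4.43] M [-0.018 -0.141  0.027] w 0.0177 q6 -1.5
shift [-0.003  0.047  0.567] rot [ 0.018  0.011 -0.004] tcp [ 0.5351 -0.0008  0.2762] rpy [3.139e+00 1.000e-03 2.861e+00] q6 -1.5
```

Emit:
arm_command([
  [0,[0,0.04,0.1],[0,0,0]],
  [0,[0,0.04,0.2],[0,0,0]],
  [0,[0,0.04,0.3],[0,0,0]],
  [0,[0,0.04,0.4],[0,0,0]],
  [0,[0,0.04,0.5],[0,0,0]],
  [0,[0,0.04,0.6],[0,0,0]],
  [0,[0,0.04,0.7],[0,0,0]],
  [0,[0,0.04,0.8],[0,0,0]],
])

```text
time_s: 7.45
tcp_pos: [0.5354, 0.0002, 0.2559]
eef_rot: [3.139, 0.001, 2.861]
contact_force: [-0.1, -0.0, -5.3]
width: 0.0181
```

Run:
```python
from h import *
st();go([.5355,.0003,.200],np.pi-.28)
```

```text
7.45 tcp [5.354e-01 2.000e-04 2.559e-01] rpy [3.139e+00 1.000e-03 2.861e+00] F [-0.13 -0.03 -5.25] M [ 0.055 -0.118  0.001] w 0.0181 q6 -1.5
shift [-1.000e-03  1.000e-03  2.238e+00] rot [ 0.019  0.01  -0.005] tcp [5.354e-01 2.000e-04 2.559e-01] rpy [3.139e+00 1.000e-03 2.861e+00] q6 -1.5
```

Emit:
arm_command([
  [0,[0,0,0.4],[0,0,0]],
  [0,[0,0,0.8],[0,0,0]],
  [0,[0,0,1.2],[0,0,0]],
  [0,[0,0,1.5],[0,0,0]],
  [0,[0,0,1.8],[0,0,0]],
  [0,[0,0,2.0],[0,0,0]],
  [0,[0,0,2.1],[0,0,0]],
  [0,[0,0,2.1],[0,0,0]],
])

```text
time_s: 8.25
tcp_pos: [0.5354, 0.0003, 0.2032]
eef_rot: [3.139, 0.001, 2.861]
contact_force: [0.0, -0.0, -4.1]
width: 0.0178
```

Run:
```python
from h import *
st();go([.5355,.0003,.1934],np.pi-.28)
```

```text
8.25 tcp [5.354e-01 3.000e-04 2.032e-01] rpy [3.139e+00 1.000e-03 2.861e+00] F [ 0.01 -0.04 -4.09] M [ 0.067 -0.163 -0.009] w 0.0178 q6 -1.5
shift [-0.004  0.001  0.391] rot [ 0.018  0.007 -0.004] tcp [5.354e-01 3.000e-04 2.032e-01] rpy [3.139e+00 1.000e-03 2.861e+00] q6 -1.5
```

Emit:
arm_command([
  [0,[0,0,0.1],[0,0,0]],
  [0,[0,0,0.2],[0,0,0]],
  [0,[0,0,0.3],[0,0,0]],
  [0,[0,0,0.4],[0,0,0]],
  [0,[0,0,0.45],[0,0,0]],
  [0,[0,0,0.5],[0,0,0]],
  [0,[0,0,0.52],[0,0,0]],
  [0,[0,0,0.52],[0,0,0]],
])

```text
time_s: 9.05
tcp_pos: [0.5353, 0.0005, 0.19]
eef_rot: [3.139, 0.001, 2.861]
contact_force: [-1.0, 0.5, -4.2]
width: 0.0181
```

Run:
```python
from h import *
st();st()
```

```text
9.05 tcp [5.353e-01 5.000e-04 1.900e-01] rpy [3.139e+00 1.000e-03 2.861e+00] F [-0.95  0.51 -4.17] M [0.271 0.093 0.025] w 0.0181 q6 -1.5
9.05 tcp [5.353e-01 5.000e-04 1.900e-01] rpy [3.139e+00 1.000e-03 2.861e+00] F [-0.95  0.51 -4.17] M [0.271 0.093 0.025] w 0.0181 q6 -1.5
```

Emit:
arm_command([
  [0,[0,0,0.03],[0,0,0]],
  [0,[0,0,0.06],[0,0,0]],
  [0,[0,0,0.09],[0,0,0]],
  [0,[0,0,0.12],[0,0,0]],
  [0,[0,0,0.14],[0,0,0]],
  [0,[0,0,0.16],[0,0,0]],
  [0,[0,0,0.16],[0,0,0]],
  [0,[0,0,0.16],[0,0,0]],
])

```text
time_s: 9.85
tcp_pos: [0.5352, 0.0005, 0.186]
eef_rot: [3.139, 0.0, 2.861]
contact_force: [-0.9, 0.7, -3.1]
width: 0.0176
```

Run:
```python
from h import *
st()
```

```text
9.85 tcp [5.352e-01 5.000e-04 1.860e-01] rpy [3.139 0.    2.861] F [-0.92  0.7  -3.1 ] M [0.344 0.056 0.016] w 0.0176 q6 -1.5
```

Emit:
arm_command([
  [0,[0,0,0.04],[0,0,0]],
  [0,[0,0,0.08],[0,0,0]],
  [0,[0,0,0.12],[0,0,0]],
  [0,[0,0,0.16],[0,0,0]],
  [0,[0,0,0.2],[0,0,0]],
  [0,[0,0,0.22],[0,0,0]],
  [0,[0,0,0.22],[0,0,0]],
  [0,[0,0,0.22],[0,0,0]],
])

```text
time_s: 10.65
tcp_pos: [0.5352, 0.0005, 0.1805]
eef_rot: [3.139, 0.0, 2.861]
contact_force: [0.2, 1.1, -3.7]
width: 0.0181
```

Run:
```python
from h import *
st()
```

```text
10.65 tcp [5.352e-01 5.000e-04 1.805e-01] rpy [3.139 0.    2.861] F [ 0.22  1.06 -3.68] M [0.372 0.04  0.009] w 0.0181 q6 -1.5
```

Emit:
arm_command([
  [0,[0,0,0.02],[0,0,0]],
  [0,[0,0,0.04],[0,0,0]],
  [0,[0,0,0.06],[0,0,0]],
  [0,[0,0,0.08],[0,0,0]],
  [0,[0,0,0.1],[0,0,0]],
  [0,[0,0,0.1],[0,0,0]],
  [0,[0,0,0.1],[0,0,0]],
  [0,[0,0,0.1],[0,0,0]],
])

```text
time_s: 11.45
tcp_pos: [0.5353, 0.0005, 0.1781]
eef_rot: [3.139, 0.001, 2.861]
contact_force: [0.1, 0.7, -1.4]
width: 0.0181
```

Run:
```python
from h import *
st()
```

```text
11.45 tcp [5.353e-01 5.000e-04 1.781e-01] rpy [3.139e+00 1.000e-03 2.861e+00] F [ 0.07  0.66 -1.43] M [ 0.371  0.154 -0.042] w 0.0181 q6 -1.5
```

Emit:
arm_command([
  [0,[0,0,0],[0,0,0.5]],
  [0,[0,0,0],[0,0,1]],
  [0,[0,0,0],[0,0,1.5]],
  [0,[0,0,0],[0,0,2]],
  [0,[0,0,0],[0,0,2.5]],
  [0,[0,0,0],[0,0,3]],
  [0,[0,0,0],[0,0,3.5]],
  [0,[0,0,0],[0,0,3.5]],
])

```text
time_s: 12.25
tcp_pos: [0.5352, 0.0007, 0.1781]
eef_rot: [3.139, -0.001, 2.372]
contact_force: [-1.6, 2.3, -1.1]
width: 0.018
```

Run:
```python
from h import *
st()
```

```text
12.25 tcp [0.5352 0.0007 0.1781] rpy [ 3.139e+00 -1.000e-03  2.372e+00] F [-1.64  2.27 -1.12] M [0.558 0.268 0.152] w 0.018 q6 -1.01
```

Emit:
arm_command([
  [0,[0,0,0],[0,0,0.3]],
  [0,[0,0,0],[0,0,0.6]],
  [0,[0,0,0],[0,0,0.9]],
  [0,[0,0,0],[0,0,1.2]],
  [0,[0,0,0],[0,0,1.5]],
  [0,[0,0,0],[0,0,1.8]],
  [0,[0,0,0],[0,0,2.0]],
  [0,[0,0,0],[0,0,2.0]],
])

```text
time_s: 13.05
tcp_pos: [0.5351, 0.0008, 0.1781]
eef_rot: [3.139, -0.002, 2.094]
contact_force: [-0.5, 1.9, -0.7]
width: 0.0176
```

Run:
```python
from h import *
st()
```

```text
13.05 tcp [0.5351 0.0008 0.1781] rpy [ 3.139e+00 -2.000e-03  2.094e+00] F [-0.48  1.91 -0.73] M [0.383 0.262 0.12 ] w 0.0176 q6 -0.73
```

Emit:
arm_command([
  [0,[0,0,0],[0,0,0.2]],
  [0,[0,0,0],[0,0,0.4]],
  [0,[0,0,0],[0,0,0.6]],
  [0,[0,0,0],[0,0,0.8]],
  [0,[0,0,0],[0,0,1.0]],
  [0,[0,0,0],[0,0,1.0]],
  [0,[0,0,0],[0,0,1.0]],
  [0,[0,0,0],[0,0,1.0]],
])

```text
time_s: 13.85
tcp_pos: [0.5351, 0.0008, 0.1781]
eef_rot: [3.14, -0.002, 1.954]
contact_force: [-0.6, 2.1, -1.9]
width: 0.018
```

Run:
```python
from h import *
st()
```

```text
13.85 tcp [0.5351 0.0008 0.1781] rpy [ 3.140e+00 -2.000e-03  1.954e+00] F [-0.56  2.12 -1.92] M [0.439 0.252 0.129] w 0.018 q6 -0.59
```

Emit:
arm_command([
  [0,[0,0,0],[0,0,0.2]],
  [0,[0,0,0],[0,0,0.4]],
  [0,[0,0,0],[0,0,0.6]],
  [0,[0,0,0],[0,0,0.8]],
  [0,[0,0,0],[0,0,1.0]],
  [0,[0,0,0],[0,0,1.0]],
  [0,[0,0,0],[0,0,1.0]],
  [0,[0,0,0],[0,0,1.0]],
])

```text
time_s: 14.65
tcp_pos: [0.5351, 0.0008, 0.1781]
eef_rot: [3.14, -0.003, 1.815]
contact_force: [-1.1, 1.2, -1.4]
width: 0.018
```

Run:
```python
from h import *
st()
```

```text
14.65 tcp [0.5351 0.0008 0.1781] rpy [ 3.140e+00 -3.000e-03  1.815e+00] F [-1.13  1.25 -1.45] M [0.355 0.273 0.13 ] w 0.018 q6 -0.45
```

Emit:
arm_command([
  [0,[0,0,0],[0,0,0.2]],
  [0,[0,0,0],[0,0,0.4]],
  [0,[0,0,0],[0,0,0.6]],
  [0,[0,0,0],[0,0,0.8]],
  [0,[0,0,0],[0,0,1.0]],
  [0,[0,0,0],[0,0,1.0]],
  [0,[0,0,0],[0,0,1.0]],
  [0,[0,0,0],[0,0,1.0]],
])

```text
time_s: 15.45
tcp_pos: [0.5351, 0.0008, 0.1781]
eef_rot: [3.14, -0.003, 1.675]
contact_force: [-0.3, 1.2, -0.6]
width: 0.0181
```

Run:
```python
from h import *
st()
```

```text
15.45 tcp [0.5351 0.0008 0.1781] rpy [ 3.140e+00 -3.000e-03  1.675e+00] F [-0.28  1.25 -0.57] M [0.433 0.303 0.191] w 0.0181 q6 -0.31
```

Emit:
arm_command([
  [0,[0,0,0],[0,0,0.1]],
  [0,[0,0,0],[0,0,0.2]],
  [0,[0,0,0],[0,0,0.3]],
  [0,[0,0,0],[0,0,0.4]],
  [0,[0,0,0],[0,0,0.5]],
  [0,[0,0,0],[0,0,0.5]],
  [0,[0,0,0],[0,0,0.5]],
  [0,[0,0,0],[0,0,0.5]],
])

```text
time_s: 16.25
tcp_pos: [0.5351, 0.0008, 0.1781]
eef_rot: [3.14, -0.003, 1.606]
contact_force: [-2.7, 2.6, -1.8]
width: 0.0178
```

Run:
```python
from h import *
st()
```

```text
16.25 tcp [0.5351 0.0008 0.1781] rpy [ 3.140e+00 -3.000e-03  1.606e+00] F [-2.75  2.58 -1.77] M [0.413 0.281 0.154] w 0.0178 q6 -0.25
```

Emit:
arm_command([
  [0,[0,0,0],[0,0,0.2]],
  [0,[0,0,0],[0,0,0.4]],
  [0,[0,0,0],[0,0,0.6]],
  [0,[0,0,0],[0,0,0.7]],
  [0,[0,0,0],[0,0,0.7]],
  [0,[0,0,0],[0,0,0.7]],
  [0,[0,0,0],[0,0,0.7]],
  [0,[0,0,0],[0,0,0.7]],
])

```text
time_s: 17.05
tcp_pos: [0.5351, 0.0008, 0.1781]
eef_rot: [3.141, -0.003, 1.508]
contact_force: [-0.9, 0.7, -0.4]
width: 0.018
```

Run:
```python
from h import *
st()
```

```text
17.05 tcp [0.5351 0.0008 0.1781] rpy [ 3.141e+00 -3.000e-03  1.508e+00] F [-0.87  0.68 -0.4 ] M [0.454 0.312 0.146] w 0.018 q6 -0.15
```

Emit:
arm_command([
  [0,[0,0,0],[0,0,0.2]],
  [0,[0,0,0],[0,0,0.4]],
  [0,[0,0,0],[0,0,0.6]],
  [0,[0,0,0],[0,0,0.7]],
  [0,[0,0,0],[0,0,0.7]],
  [0,[0,0,0],[0,0,0.7]],
  [0,[0,0,0],[0,0,0.7]],
  [0,[0,0,0],[0,0,0.7]],
])

```text
time_s: 17.85
tcp_pos: [0.5351, 0.0008, 0.1781]
eef_rot: [3.141, -0.003, 1.41]
contact_force: [-1.5, 1.9, -0.9]
width: 0.0178
```

Run:
```python
from h import *
st()
```

```text
17.85 tcp [0.5351 0.0008 0.1781] rpy [ 3.141e+00 -3.000e-03  1.410e+00] F [-1.47  1.88 -0.93] M [0.345 0.327 0.361] w 0.0178 q6 -0.05
```

Emit:
arm_command([
  [0,[0,0,0],[0,0,0.1]],
  [0,[0,0,0],[0,0,0.15]],
  [0,[0,0,0],[0,0,0.15]],
  [0,[0,0,0],[0,0,0.15]],
  [0,[0,0,0],[0,0,0.15]],
  [0,[0,0,0],[0,0,0.15]],
  [0,[0,0,0],[0,0,0.15]],
  [0,[0,0,0],[0,0,0.15]],
])

```text
time_s: 18.65
tcp_pos: [0.5351, 0.0008, 0.1781]
eef_rot: [3.141, -0.003, 1.389]
contact_force: [-1.5, 0.9, -0.9]
width: 0.0176
```

Run:
```python
from h import *
st()
for i in range(3): bot.read_camera('top'); st()
```

```text
18.65 tcp [0.5351 0.0008 0.1781] rpy [ 3.141e+00 -3.000e-03  1.389e+00] F [-1.52  0.95 -0.91] M [0.282 0.255 0.413] w 0.0176 q6 -0.03
18.7 tcp [0.5351 0.0008 0.1781] rpy [ 3.141e+00 -3.000e-03  1.389e+00] F [-1.28  1.6  -0.63] M [0.357 0.311 0.399] w 0.018 q6 -0.03
18.75 tcp [0.5351 0.0008 0.1781] rpy [ 3.141e+00 -3.000e-03  1.389e+00] F [-1.81  1.36 -1.75] M [0.347 0.289 0.341] w 0.0179 q6 -0.03
18.8 tcp [0.5352 0.0008 0.1782] rpy [ 3.141e+00 -3.000e-03  1.389e+00] F [-1.69  0.8  -0.94] M [0.291 0.263 0.475] w 0.0181 q6 -0.03
```

Torque averages about 0.40 N m. I'll unwind to the middle of the play, then draw out.

Emit:
arm_command([
  [0,[0,0,0],[0,0,-0.3]],
  [0,[0,0,0],[0,0,-0.6]],
  [0,[0,0,0],[0,0,-0.9]],
  [0,[0,0,0],[0,0,-1.1]],
  [0,[0,0,0],[0,0,-1.3]],
  [0,[0,0,0],[0,0,-1.3]],
  [0,[0,0,-0.1],[0,0,-1.3]],
  [0,[0,0,-0.2],[0,0,-1.3]],
])

```text
time_s: 19.6
tcp_pos: [0.5351, 0.0008, 0.1829]
eef_rot: [3.141, -0.003, 1.57]
contact_force: [-0.4, 1.1, -4.6]
width: 0.0179
```

Run:
```python
from h import *
st()
```

```text
19.6 tcp [0.5351 0.0008 0.1829] rpy [ 3.141e+00 -3.000e-03  1.570e+00] F [-0.35  1.09 -4.6 ] M [0.346 0.008 0.017] w 0.0179 q6 -0.21
```

Emit:
arm_command([
  [0,[0,0,-0.3],[0,0,0]],
  [0,[0,0,-0.6],[0,0,0]],
  [0,[0,0,-1.1],[0,0,0]],
  [0,[0,0,-2],[0,0,0]],
  [0,[0,0,-3],[0,0,0]],
  [0,[0,0,-4],[0,0,0]],
  [0,[0,0,-5],[0,0,0]],
  [0,[0,0,-5.7],[0,0,0]],
])

```text
time_s: 20.4
tcp_pos: [0.5355, -0.0, 0.3287]
eef_rot: [3.137, -0.002, 1.57]
contact_force: [0.8, -0.0, -4.3]
width: 0.0175
```

Run:
```python
from h import *
st(); go([.4865,-.2450,.322],1.7)
save('top','t3');s=save('scene','s3')
o=bot.observe()['tcp_pos']
# cup centre from earlier wrist picture w2 & other: crops
a=cv2.imread('pics/t3.png');cv2.imwrite('pics/c3.png',np.hstack([cv2.resize(a[250:340,375:465],None,fx=4,fy=4,interpolation=2),cv2.resize(s[190:260,215:295,::-1],(411,360),interpolation=2)]))
for p in([.4865,-.245,.042],[.4865,-.245,.0]):print(proj('top',p),proj('scene',p))
```

```text
20.4 tcp [ 0.5355 -0.      0.3287] rpy [ 3.137e+00 -2.000e-03  1.570e+00] F [ 0.78 -0.02 -4.26] M [-0.007 -0.173  0.045] w 0.0175 q6 -0.21
shift [-9.801 -1.953  0.242] rot [ 0.032 -0.01  -0.93 ] tcp [ 0.5355 -0.      0.3287] rpy [ 3.137e+00 -2.000e-03  1.570e+00] q6 -0.21
[419.81103059 296.37771834] [252.50652028 221.5131255 ]
[415.38385294 296.13561563] [254.37001341 236.24124052]
```

View pics/c3.png

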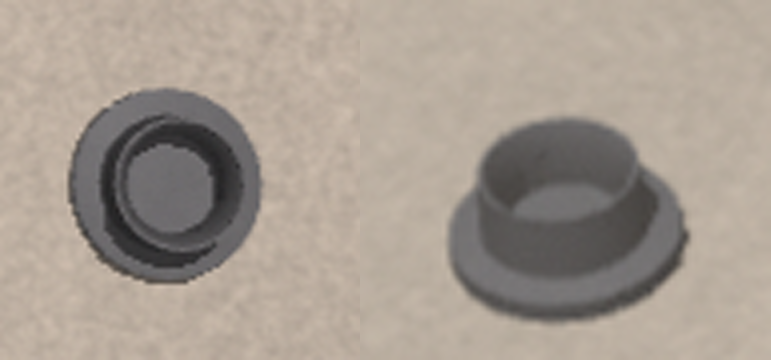

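The stand is confirmed at about (0.4865, −0.245): foot centre at pixel (416,296) in the top image, rim centre at (253.5,~221) in the scene image. Moving over it.

Emit:
arm_command([
  [0,[-1.5,-0.3,0],[0,0,0]],
  [0,[-3.5,-0.7,0],[0,0,0]],
  [0,[-5.5,-1.1,0],[0,0,0]],
  [0,[-7.5,-1.5,0],[0,0,0]],
  [0,[-9,-1.8,0],[0,0,0]],
  [0,[-9.8,-1.95,0],[0,0,0]],
  [0,[-9.8,-1.95,0],[0,0,0]],
  [0,[-9.8,-1.95,0],[0,0,0]],
])

```text
time_s: 21.3
tcp_pos: [0.4871, -0.2451, 0.328]
eef_rot: [3.135, -0.003, 1.569]
contact_force: [1.0, 1.2, -3.6]
width: 0.018
```

Run:
```python
from h import *
st(); go([.4863,-.2452,.215],1.57)
```

```text
21.3 tcp [ 0.4871 -0.2451  0.328 ] rpy [ 3.135e+00 -3.000e-03  1.569e+00] F [ 0.96  1.2  -3.58] M [-0.015 -0.049 -0.025] w 0.018 q6 -0.67
shift [-0.016 -0.061  4.519] rot [ 0.048 -0.018 -0.008] tcp [ 0.4871 -0.2451  0.328 ] rpy [ 3.135e+00 -3.000e-03  1.569e+00] q6 -0.67
```

Lower to z 0.205 (socket end at about 0.054), then carefully into the cup.

Emit:
arm_command([
  [0,[0,-0.03,0.6],[0.05,0,0]],
  [0,[0,-0.03,1.4],[0.05,0,0]],
  [0,[0,-0.03,2.2],[0.05,0,0]],
  [0,[0,-0.03,3.0],[0.05,0,0]],
  [0,[0,-0.03,3.8],[0.05,0,0]],
  [0,[0,-0.03,4.5],[0.05,0,0]],
  [0,[0,-0.03,4.9],[0.05,0,0]],
  [0,[0,-0.03,4.9],[0.05,0,0]],
])

```text
time_s: 22.1
tcp_pos: [0.4863, -0.2429, 0.2034]
eef_rot: [-3.138, -0.005, 1.57]
contact_force: [1.0, 0.6, -4.4]
width: 0.0178
```

Run:
```python
from h import *
st(); go([.4863,-.2452,.1645],1.57)
```

```text
22.1 tcp [ 0.4863 -0.2429  0.2034] rpy [-3.138 -0.005  1.57 ] F [ 0.97  0.6  -4.41] M [-0.044 -0.121  0.011] w 0.0178 q6 -0.67
shift [-0.098  0.004  1.554] rot [-0.026 -0.036  0.003] tcp [ 0.4863 -0.2429  0.2034] rpy [-3.138 -0.005  1.57 ] q6 -0.67
```

Emit:
arm_command([
  [0,[-0.1,0,0.3],[-0.03,-0.04,0]],
  [0,[-0.1,0,0.6],[-0.03,-0.04,0]],
  [0,[-0.1,0,0.9],[-0.03,-0.04,0]],
  [0,[-0.1,0,1.2],[-0.03,-0.04,0]],
  [0,[-0.1,0,1.4],[-0.03,-0.04,0]],
  [0,[-0.1,0,1.5],[-0.03,-0.04,0]],
  [0,[-0.1,0,1.55],[-0.03,-0.04,0]],
  [0,[-0.1,0,1.55],[-0.03,-0.04,0]],
])

```text
time_s: 22.9
tcp_pos: [0.4862, -0.2453, 0.1646]
eef_rot: [3.141, 0.001, 1.57]
contact_force: [0.2, -0.0, -4.4]
width: 0.0179
```

Run:
```python
from h import *
st(); go([.4863,-.2452,.1635],1.57)
```

```text
22.9 tcp [ 0.4862 -0.2453  0.1646] rpy [3.141e+00 1.000e-03 1.570e+00] F [ 0.24 -0.   -4.4 ] M [-0.073 -0.092 -0.028] w 0.0179 q6 -0.67
shift [0.005 0.003 0.045] rot [0.005 0.004 0.002] tcp [ 0.4862 -0.2453  0.1646] rpy [3.141e+00 1.000e-03 1.570e+00] q6 -0.67
```

Set down the last ~1.2 mm, then open slightly.

Emit:
arm_command([
  [0,[0,0,0.02],[0,0,0]],
  [0,[0,0,0.04],[0,0,0]],
  [0,[0,0,0.05],[0,0,0]],
  [0,[0,0,0.05],[0,0,0]],
  [0,[0,0,0.05],[0,0,0]],
  [25,[0,0,0.05],[0,0,0]],
  [50,[0,0,0.05],[0,0,0]],
  [80,[0,0,0.05],[0,0,0]],
])

```text
time_s: 23.7
tcp_pos: [0.4864, -0.2455, 0.1637]
eef_rot: [3.14, 0.001, 1.57]
contact_force: [-0.4, 0.1, 0.1]
width: 0.0364
```

Emit:
arm_command([
  [93,[0,0,0],[0,0,0]],
  [93,[0,0,0],[0,0,0]],
  [93,[0,0,0],[0,0,0]],
  [93,[0,0,-0.5],[0,0,0]],
  [93,[0,0,-1.5],[0,0,0]],
  [93,[0,0,-3],[0,0,0]],
  [93,[0,0,-4.5],[0,0,0]],
  [93,[0,0,-5],[0,0,0]],
])

```text
time_s: 24.5
tcp_pos: [0.4877, -0.2464, 0.2939]
eef_rot: [3.134, 0.006, 1.57]
contact_force: [-0.1, -0.5, 0.3]
width: 0.0926
```

Run:
```python
from h import *
st()
s=save('scene','s4');t=save('top','t4')
cv2.imwrite('pics/c4.png',np.hstack([cv2.resize(t[220:330,240:460,::-1],(440,220)),cv2.resize(s[140:250,200:400,::-1],(400,220))]))
```

```text
24.5 tcp [ 0.4877 -0.2464  0.2939] rpy [3.134 0.006 1.57 ] F [-0.14 -0.46  0.26] M [-0.085 -0.036  0.007] w 0.0926 q6 -0.67
```

View pics/s4.png

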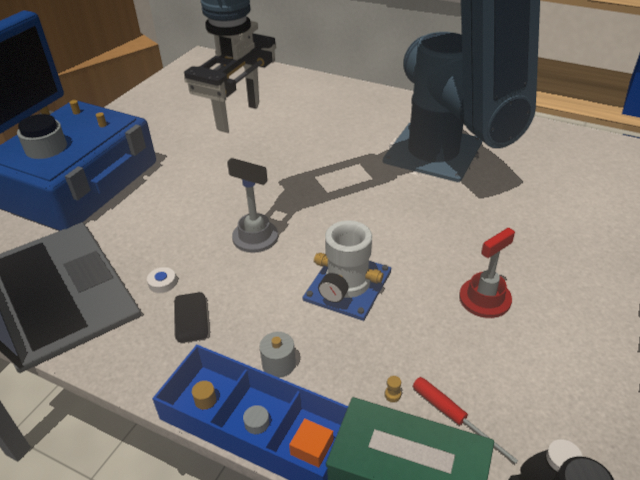

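The driver stands upright in the grey stand (shaft from about (254,222) up to the handle at (247,172)). The gripper is clear and nothing else has moved. Handing in.

```bash
python3 -c "
from cell import bot
print(bot.hand_in())"
```

```text
the job is handed in; nothing more can be done
None
```

The job is done and handed in at about 24.5 s of the 67 s allowed; no verdict was reported.

- **Seating:** I took the driver from the grey stand, lowered it down the bore and seated it over the nut. It went on at the angle read from the top picture, so no search by feel was needed. I judged it home from the tool height and about 3 N of upward force from the nut.
- **Tightening:** I turned the gripper about 1.47 rad clockwise. The nut dragged at about 0.13–0.19 N m until the stop came up. Held there, four readings gave 0.34–0.48 N m, average about 0.41. The nut's turn, press and wind-up could not be read directly, so these are wrist-sensor values.
- **Turn larger than expected:** The stop came at or slightly after the most I expected (1.2 rad of nut travel plus play and wind-up, about 1.39 rad). The torque rose clearly, so I took it as the stop.
- **Putting back:** I unwound to near-zero torque, drew the driver out and set it in the grey stand at about (0.486, -0.2455).
- **Last checks:** After letting go, the wrist force was about zero and the fingers were open and clear. The last scene picture shows the driver upright and the other things where they were. I judged that by eye and did not measure it.

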